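# Select the bead-press arm on the tyre changer's gated lever

### The arm

A 7-joint arm with a two-finger parallel gripper is mounted at the origin on the work surface. World frame = base frame: x ahead of the robot, y to its left, z up, the work surface at z = 0. Lengths are in m, angles in rad, forces in N, time in s.
With the tool pointing down it reaches from about 0.35 to 0.9 m from the base axis. Payload 8.1 kg.
Tool frame: the origin (TCP) lies at the very end of the fingers, on their centre line; the grasp point (between the pads) lies 19 mm behind it (grasp_offset is the distance from the TCP to the grasp point, in m); z points along the fingers, y is the line along which they close (so a half turn about z gives the same grasp; the last joint's range is limited). The gripper opens to 92 mm and grips with 3 to 60 N. Pads are 19 mm wide; open, the fingers measure 130 mm over their backs; the gripper's body (75 mm by 190 mm) begins 47 mm behind the grasp point.
Start: joints at [-1.366, 0.434, 0.025, 1.573, -0.012, 1.134, -0.075], TCP at [0.189, 0.596, 0.227] pointing down, gripper open.
Joint ranges: [-2.62, 2.62], [-0.44, 2.09], [-1.27, 1.32], [0.08, 2.57], [-1.32, 4.46], [0.12, 2], [-2.74, 2.74]. Speed limits (rad/s): [2.22, 2.22, 3.01, 3.01, 3.14, 3.14, 3.14].

### API

Orientations are given as a rotation vector (axis times angle).
In Python, from cell import observe, get_image, camera_params, sign_off, silhouettes, grasp_offset gives the robot as it stands. The module is installed in compiled form; this text tells all that it offers.
- The arm moves only by the tool jog_arm, never from a script. Its argument "motion" is a list that holds one entry, the list of rows, each a list of 7 numbers: the shift along the tool's x, y, z in m, then the turn, a rotation vector about the tool's x, y, z in rad, then the closure, from -1 (fully open) to 1 (shut), so that 0 is half open. In form: [[[dx, dy, dz, wx, wy, wz, hand], ...]]. A call has 1 to 10 rows; each row is the pose to reach, as a shift and turn from the pose commanded when the call began, along the tool's axes at that moment; what a row does not reach only later rows make up. A row lasts 1/12 s, in which the tool goes at most 41.7 mm and 7.16 degrees, less where a joint would pass 70% of its speed; a pose out of reach is approached as far as the arm can. A call with a gripper value outside its range is refused whole. The fingers move at their own pace and stop on an object; "force" is the grip in N (left out, the last holds). Time passes only in rows, so rows that repeat a pose let the fingers close. It gives the time, the measured TCP pose, the force, the opening and the grip force at its end, in the units of the state.
- observe(): the state, without advancing time (a new reading comes with each control period).
- get_image(name): name is "scene" or "top" or "wrist"; returns the picture (480x640x3 uint8, red, green, blue); there is no depth.
- camera_params(name): a dict with "vertical_fov" (degrees; the focal length in pixels is half the picture's height over the tangent of half this angle, whatever the lens; pixels are square), "cx", "cy" (the principal point, pixels), "T" (4x4, takes a point from camera to world coordinates). Camera axes: x right, y down, z forward; pixel columns grow to the right and rows downward; lengths in m; the calibration is good to about 2 mm. A picture is of the moment at which its call begins: read the wrist's pose just before it. camera_params takes no time and is no camera call; for the wrist camera it gives the pose at the moment of the call.
- sign_off(): hands the job in; it is judged then, once.
Trained networks look in the newest picture that a camera, given by its name, has taken for a name from the list of things; names that differ only in an ending like _2 or _b are one class to them, and where a whole thing is asked for, a point or a joint stands for the part that bears it (a point fixed in the world has none). Each returns a list of dicts, best first, with "p" (0 to 1); they miss things now and then, are a little off and sometimes report something else, mostly with a low value. They report only what shows in the picture. A call takes as long as a camera call. They do not tell look-alikes from the thing itself.
- silhouettes(query, camera): "mask" (480x640 bool, what is visible of it) and "pixel" ([column, row] in pixels, amid what is visible of it).
The state is a dict: "clock": time; "joints": joint angles; "dq": joint speeds; "joint_efforts": joint torques, N m; "position": TCP position; "ee_rot": TCP orientation; "force": force on the tool from outside, world axes, zero at the start; "ft_torque": the same for the moment, N m; "width": opening from 0.0 (shut) to 1.0 (fully open); "gripper_force": force on a finger pad.
Only numpy, scipy, OpenCV 4.12 (cv2) and the standard library are available. Lean on these libraries where they do the work, as an engineer would, in place of code of your own. Each camera call takes 0.05 s, during which the arm holds its last target. There are 200 camera calls.

### The job

Engage the bead-press arm of the tyre changer: with the fingertips or the outside of the fingers, push the selector lever along the channels of its gate until it is fully home in the slot marked by the yellow clip. Only push the lever, never pinch it between the fingers, and do not run it home in any of the other marked slots on the way. Leave the jar, socket, wrench and spacer around the box where they are, and finish clear of the lever.

Things in the scene. Friction and masses are not known exactly. Their poses are not given: they have to be found in the camera images.
- gate: The fixed selector box, blue with an aluminium gate plate on top: 170 (x) by 150 (y) by 120 mm high. Origin under its centre; at yaw 0 its x axis points away from the robot and y to the left; it is turned by up to 0.45 rad. The lever's two hinge axes cross inside it at x = 0, y = 0, z = 20 mm.
- gate_centre (a point): Centre of the gate on the plate's top, axes as the box. A cross channel runs along y at x = 0 (18 mm wide), three columns along x at y = +32, 0, -32 mm (16 mm wide): six slots, a far (+x) and a near (-x) one in each column. The bars between columns have round noses, so the lever slips into a column or the channel when 4 mm off; it changes column only in the channel.
- lever_grip (a point): Centre of the lever's black upright grip: 36 mm thick (contact faces 17 mm from its axis), 84 mm long. It is 172 mm along the lever from the hinge axes, 192 mm above the bench when upright. The lever's top is 216 mm from the hinges: it rises to 236 mm as the lever comes upright and drops to 216 mm in a corner slot. About 2 N sideways moves it; it stays where it is left.
- lever_slot (a point): Point on the lever's axis 98 mm from the hinge axes, where the 12 mm shaft passes through the gate plate; it moves at most 28 mm fore and aft and 33 mm sideways from the box's centre.
- lever_fore (a joint): Lean of the lever along the box's x axis in rad: 0 upright (in the cross channel), +0.284 fully home in a far slot, -0.284 fully home in a near slot; stops there. It starts anywhere from -0.27 to 0.27.
- lever_side (a joint): Lean of the lever along the box's y axis in rad: about +0.32 in the left (+y) column, 0 in the middle column, -0.32 in the right (-y) column. It always starts in the left column, whose two slots have no clip.
- clip_yellow: Yellow plastic clip, 22 by 22 by 6 mm, fixed on the gate plate just beyond the end of the slot that is wanted: in the box's frame at x = +56 or -56 mm, y = 0 or -32 mm (one of the four ends of the middle and right columns, changing from run to run). Origin under its centre.
- clip_red: Red clip of the same size marking another of these four slots. Origin under its centre.
- clip_green: Green clip, the same, at another slot.
- clip_white: White clip, the same, at another slot.
- grip_far: The side of the lever's grip that looks to the box's +x. Origin on the hinge axes.
- grip_near: The side of the grip that looks to the box's -x. Origin on the hinge axes.
- grip_left: The side of the grip that looks to the box's +y. Origin on the hinge axes.
- grip_right: The side of the grip that looks to the box's -y. Origin on the hinge axes.
- paste: Bystander: jar of tyre paste with an orange lid, 68 mm across, 85 mm high, loose on the bench. Origin under its centre.
- socket: Bystander: upright steel wheel-nut socket, 28 mm across, 70 mm high, loose. Origin under its centre.
- wrench: Bystander: steel wrench, 180 mm long, lying loose on the bench. Origin under its centre.
- spacer: Bystander: aluminium hub spacer ring, 72 mm across, 20 mm high, loose. Origin under its centre.
There are look-alikes about, which are no part of the job. Of the things that look like the gate, the larger one is meant.

How it is judged:
By the outcome, as a careful person would: the job done as asked, in the order asked, and still so for the second after the job is handed in, with the robot touching nothing.
It also fails if it takes over 64 s, if anything falls off the work surface, if the arm or the gripper's body presses on something with over 40 N, if the wrist force passes 120 N, or if a joint passes its speed limit or range.

## Working session

There is one attempt and no reset: what is moved stays moved. The work goes in short steps, Python scripts to look and compute and a tool call to move; the robot and the scene stay as the last step left them, time stands still between calls to the robot, and variables do not carry over. Pictures are saved under pics/ and viewed, at most 10 in all, crops included, and the job is handed in when it is done.

Besides the shell and the picture viewer there is one more tool, called after "Request:" as name(argument=value, ...), one argument or row to a line, values as JSON. jog_arm: Moves the arm, as the interface text tells. Its arguments: {"type":"object","properties":{"motion":{"type":"array"},"force":{"type":"number"}},"required":["motion"]}

```bash
mkdir -p pics; cat > h.py <<'E'
import numpy as np,cv2
from cell import *
from scipy.spatial.transform import Rotation as R
def K(n):
    p=camera_params(n); f=240/np.tan(np.radians(p['vertical_fov'])/2); return f,p['cx'],p['cy'],np.array(p['T'])
def ray(n,px,z):
    f,cx,cy,T=K(n); d=T[:3,:3]@np.array([(px[0]-cx)/f,(px[1]-cy)/f,1]); o=T[:3,3]; return o+d*(z-o[2])/d[2]
def proj(n,P):
    f,cx,cy,T=K(n); q=(np.atleast_2d(P)-T[:3,3])@T[:3,:3]; return np.c_[q[:,0]/q[:,2]*f+cx,q[:,1]/q[:,2]*f+cy]
def save(n,fn):
    im=get_image(n); cv2.imwrite('pics/'+fn,im[:,:,::-1]); return im
E
python3 - <<'E'
from h import *
a=save('scene','s0.png');
b=save('top','t0.png')
print(observe(), grasp_offset)
for n in('scene','top'):
    print(n,K(n))
    for q in ['gate','lever_grip','clip_yellow','clip_red','clip_green','clip_white','paste','socket','wrench','spacer']:
        for r in silhouettes(q,n)[:3]:
            print(n,q,round(r['p'],2),np.round(r['pixel']),r['mask'].sum())
E
```

```text
{'clock': 0.1, 'joints': array([-1.36563404,  0.43513476,  0.02497341,  1.57401988, -0.01158072,
        1.13402878, -0.07509485]), 'dq': array([ 1.13735748e-04, -3.33200424e-03,  1.02769553e-03, -3.25645503e-03,
       -1.48873025e-05,  1.21854231e-03,  5.53983111e-05]), 'joint_efforts': array([ 3.28428025e-03, -6.69127035e+01,  9.87940840e-01, -3.15146756e+01,
       -6.05082395e-02,  3.74320149e-02,  6.98927533e-05]), 'position': array([0.18924278, 0.59516039, 0.22602967]), 'ee_rot': array([-4.81601768e-01, -3.10438288e+00,  2.26855242e-03]), 'force': array([-0.9577156 , -1.11880571,  0.6615121 ]), 'ft_torque': array([ 0.02861451, -0.02073437,  0.01025068]), 'gripper_force': 0.0, 'width': 0.9992844524086345} 0.0188
scene (np.float64(573.9737222802087), 323.384228178143, 234.7230493672102, array([[ 0.96068228, -0.2502078 ,  0.1203562 ,  0.50505546],
       [-0.27759371, -0.85682168,  0.43450932, -0.35488488],
       [-0.00559382, -0.45083553, -0.89258951,  0.92741073],
       [ 0.        ,  0.        ,  0.        ,  1.        ]]))
scene gate 0.71 [464. 282.] 7422
scene gate 0.64 [3
[... 546 characters left out ...]
60286, -0.9930898 ,  0.11515971,  0.47801246],
       [-0.9994497 ,  0.02524304,  0.02151949,  0.0338645 ],
       [-0.02427777, -0.11460994, -0.99311387,  1.24013559],
       [ 0.        ,  0.        ,  0.        ,  1.        ]]))
top gate 0.79 [410. 248.] 6797
top gate 0.66 [385. 140.] 3874
top gate 0.23 [383. 238.] 393
top lever_grip 0.69 [390. 122.] 209
top lever_grip 0.62 [382. 238.] 465
top lever_grip 0.45 [386. 314.] 887
top clip_yellow 0.68 [419. 218.] 129
top clip_red 0.48 [466. 283.] 196
top clip_green 0.57 [400. 274.] 107
top clip_white 0.62 [419. 276.] 113
top paste 0.7 [336. 214.] 936
top socket 0.55 [463. 282.] 216
top wrench 0.58 [384. 313.] 776
top spacer 0.75 [495. 236.] 689
```

View pics/s0.png

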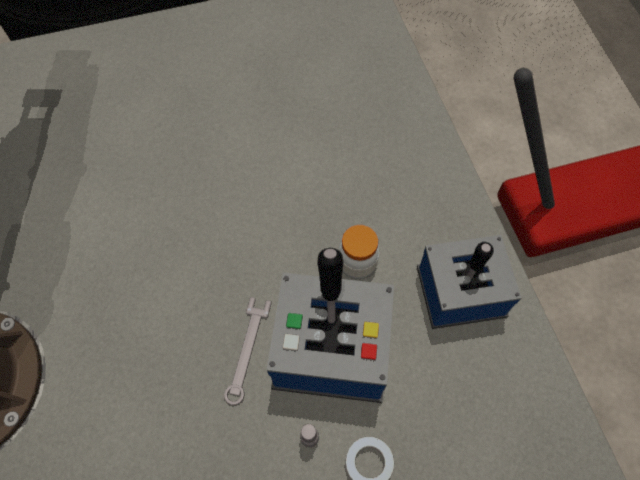

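View pics/t0.png

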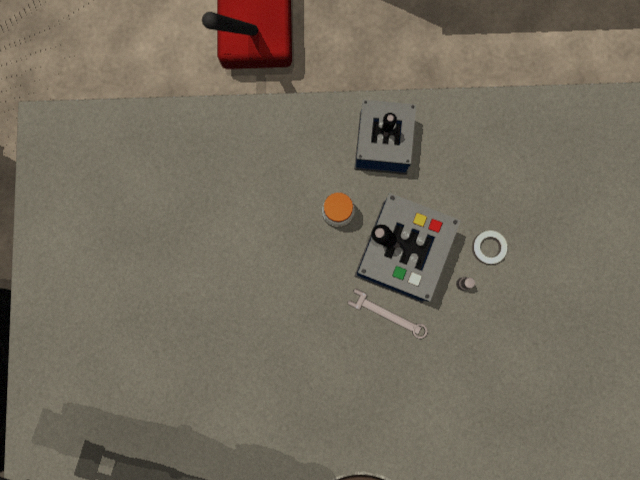

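The top view shows the larger gate at about (410,248). The yellow clip at (419,219) is at the far end of the middle column, with red (435,225) beside it, and green and white at the near ends. The lever grip top is near (380,233), in the left column. Next I fit the poses.

```bash
python3 - <<'E'
from h import *
from scipy.optimize import least_squares as LS
L={'clip_yellow':(56,0),'clip_red':(56,-32),'clip_green':(-56,0),'clip_white':(-56,-32)}
ims={n:get_image(n) for n in('scene','top')}
obs={'top':{'clip_yellow':(420,219.5),'clip_red':(435,225.5),'clip_green':(399.5,273),'clip_white':(415,279)},
'scene':{'clip_yellow':(371,330),'clip_red':(369,351.5),'clip_green':(294.5,321),'clip_white':(291,342)}}
# refine with colour centroids
for n in obs:
    hsv=cv2.cvtColor(ims[n],cv2.COLOR_RGB2HSV).astype(int)
    for k,(u,v) in obs[n].items():
        r=11;u0,v0=int(u),int(v); p=hsv[v0-r:v0+r+1,u0-r:u0+r+1]; H,S,V=p[...,0],p[...,1],p[...,2]
        m={'clip_yellow':(H>20)&(H<35)&(S>150),'clip_red':((H<8)|(H>172))&(S>130),'clip_green':(H>45)&(H<80)&(S>120),'clip_white':(S<30)&(V>190)}[k]
        nn,lab,st,c=cv2.connectedComponentsWithStats(m.astype(np.uint8))
        i=1+np.argmax(st[1:,4]); obs[n][k]=(u0-r+c[i][0],v0-r+c[i][1]); print(n,k,st[i,4],np.round(obs[n][k],1))
def W(x,p): 
    c,s=np.cos(x[2]),np.sin(x[2]); p=np.atleast_2d(p); return np.c_[x[0]+c*p[:,0]-s*p[:,1],x[1]+s*p[:,0]+c*p[:,1],p[:,2]]
def fun(x,cams):
    return np.concatenate([(proj(n,W(x,[L[k][0]/1e3,L[k][1]/1e3,.1255]))[0]-obs[n][k]) for n in cams for k in L])
for cams in(['top'],['scene'],['top','scene']):
    r=LS(fun,[.5,-.1,-.2],args=(cams,)); print(cams,r.x,np.round(r.fun,1))
g=r.x; np.save('gate.npy',g)
# lever: top of lever from dark top disc & grip
for n in ims:
    for q in silhouettes('lever_grip',n): print(n,np.round(q['pixel']),q['p'])
def lev(a,b,l): 
    d=np.array([np.tan(a),np.tan(b),1]); d/=np.linalg.norm(d); return d*l+[0,0,.02]
tip={'top':(380,233),'scene':(330,255)}
def f2(y): return np.concatenate([proj(n,W(g,lev(y[0],y[1],.216)))[0]-tip[n] for n in tip])
r=LS(f2,[0,.3]); print('lever',r.x,r.fun)
for q in ['paste','socket','wrench','spacer','gate']:
    for n in ims:
        s=silhouettes(q,n)
        if s: print(q,n,s[0]['pixel'],ray(n,s[0]['pixel'],{'paste':.07,'socket':.05,'wrench':.01,'spacer':.015,'gate':.1}[q]).round(3))
t=ims['top'].copy()
for p in W(g,[[x,y,.12] for x in(-.085,.085) for y in(-.075,.075)]): cv2.circle(t,tuple(np.int32(proj('top',p)[0])),2,(255,0,255),-1)
for l in np.linspace(.1,.216,8): cv2.circle(t,tuple(np.int32(proj('top',W(g,lev(*r.x,l)))[0])),1,(255,255,0),-1)
s=ims['scene'].copy()
for p in W(g,[[x,y,.12] for x in(-.085,.085) for y in(-.075,.075)]): cv2.circle(s,tuple(np.int32(proj('scene',p)[0])),2,(255,0,255),-1)
for l in np.linspace(.1,.216,8): cv2.circle(s,tuple(np.int32(proj('scene',W(g,lev(*r.x,l)))[0])),1,(255,255,0),-1)
o=np.hstack([cv2.resize(t[180:310,340:470],None,fx=3,fy=3),cv2.resize(s[240:400,250:410],(390,390))])
cv2.imwrite('pics/o1.png',o[:,:,::-1])
E
```

```text
top clip_yellow 116 [419.6 219.3]
top clip_red 123 [434.9 225.2]
top clip_green 110 [399.1 272.6]
top clip_white 1 [412. 275.]
scene clip_yellow 198 [370.3 329.5]
scene clip_red 224 [368.4 351. ]
scene clip_green 187 [293.8 320.7]Traceback (most recent call last):
  File "<stdin>", line 14, in <module>
    return _wrapfunc(a, 'argmax', axis=axis, out=out, **kwds)
    return bound(*args, **kwds)
ValueError: attempt to get argmax of an empty sequence
```

```bash
cat >> h.py <<'E'
def W(x,p): 
    c,s=np.cos(x[2]),np.sin(x[2]); p=np.atleast_2d(p); return np.c_[x[0]+c*p[:,0]-s*p[:,1],x[1]+s*p[:,0]+c*p[:,1],p[:,2]]
def lev(a,b,l): 
    d=np.array([np.tan(a),np.tan(b),1]); d/=np.linalg.norm(d); return d*l+[0,0,.02]
E
python3 - <<'E'
from h import *
from scipy.optimize import least_squares as LS
L={'clip_yellow':(56,0),'clip_red':(56,-32),'clip_green':(-56,0)}
ims={n:get_image(n) for n in('scene','top')}
obs={'top':{'clip_yellow':(419.6,219.3),'clip_red':(434.9,225.2),'clip_green':(399.1,272.6)},
'scene':{'clip_yellow':(370.3,329.5),'clip_red':(368.4,351),'clip_green':(293.8,320.7)}}
def fun(x,cams):
    return np.concatenate([(proj(n,W(x,[L[k][0]/1e3,L[k][1]/1e3,.1255]))[0]-obs[n][k]) for n in cams for k in L])
for cams in(['top'],['scene'],['top','scene']):
    r=LS(fun,[.5,-.1,-.2],args=(cams,)); print(cams,r.x,np.round(r.fun,1))
g=r.x; np.save('gate.npy',g)
tip={'top':(380,233),'scene':(330,255)}
def f2(y): return np.concatenate([proj(n,W(g,lev(y[0],y[1],.216)))[0]-tip[n] for n in tip])
r=LS(f2,[0,.3]); print('lever',r.x,r.fun)
for q in ['paste','socket','wrench','spacer','gate']:
    for n in ims:
        s=silhouettes(q,n)
        if s: print(q,n,s[0]['pixel'],ray(n,s[0]['pixel'],{'paste':.07,'socket':.05,'wrench':.01,'spacer':.015,'gate':.1}[q]).round(3))
out=[]
for n in ims:
    t=cv2.resize(ims[n],None,fx=3,fy=3)
    for p in W(g,[[x,y,.12] for x in(-.085,.085) for y in(-.075,.075)]): cv2.circle(t,tuple(np.int32(3*proj(n,p)[0]+1)),2,(255,0,255),-1)
    for l in np.linspace(.1,.216,8): cv2.circle(t,tuple(np.int32(3*proj(n,W(g,lev(*r.x,l)))[0]+1)),2,(255,255,0),-1)
    u,v=(340,180) if n=='top' else (260,240)
    out.append(t[3*v:3*v+390,3*u:3*u+390])
cv2.imwrite('pics/o1.png',np.hstack(out)[:,:,::-1])
E
```

```text
['top'] [ 0.58591007 -0.10819218 -0.40105319] [-0.1 -0.   0.1  0.   0.  -0. ]
['scene'] [ 0.58424545 -0.10887588 -0.40168494] [ 0.1 -0.1  0.1  0.1 -0.2 -0.1]
['top', 'scene'] [ 0.58484259 -0.10860779 -0.40149856] [ 0.2  0.5  0.3  0.6  0.2  0.5  0.4 -0.3  0.4 -0.2  0.2 -0.3]
lever [-0.05345935  0.30439102] [ 0.27678433  0.20397001  0.09419597 -0.31248207]
paste scene [360.2, 252.4] [0.67  0.014 0.07 ]
paste top [334.0, 212.2] [0.665 0.037 0.07 ]
socket top [466.7, 282.7] [ 0.514 -0.232  0.05 ]
wrench scene [244.7, 347.8] [ 0.448 -0.071  0.01 ]
wrench top [382.8, 314.6] [ 0.452 -0.061  0.01 ]
spacer scene [365.7, 446.4] [ 0.59  -0.27   0.015]
spacer top [493.3, 236.7] [ 0.612 -0.302  0.015]
gate scene [466.1, 284.0] [ 0.805 -0.096  0.1  ]
gate top [408.0, 245.9] [ 0.588 -0.109  0.1  ]
```

View pics/o1.png

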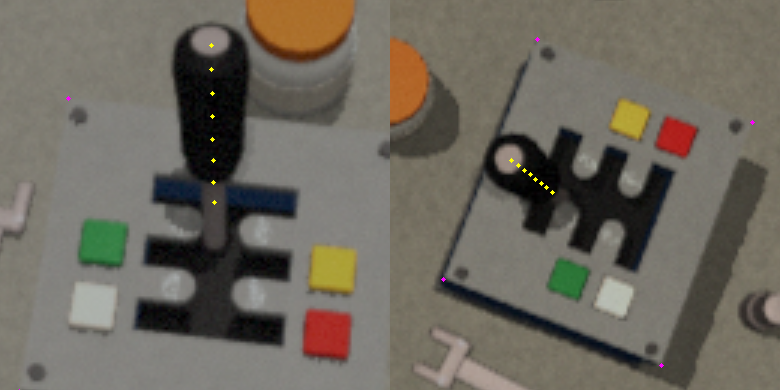

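The fit matches the picture: gate at (0.585, -0.109), yaw -0.40. The lever is at fore ≈ -0.05, side ≈ +0.30, and yellow marks the far middle slot. The tool is nearly aligned with the box already, with tool x ≈ -box x and tool y ≈ box y.

```bash
cat >> h.py <<'E'
g=np.load('gate.npy'); Rb=R.from_matrix(np.array([[-np.cos(g[2]),-np.sin(g[2]),0],[-np.sin(g[2]),np.cos(g[2]),0],[0,0,-1]]))
def box(p): c,s=np.cos(g[2]),np.sin(g[2]); d=np.array(p)-[g[0],g[1],0]; return np.array([c*d[0]+s*d[1],-s*d[0]+c*d[1],d[2]])
def status():
    o=observe(); print('t',o['clock'],'box mm',(box(o['position'])*1e3).round(1),'F',o['force'].round(1),'w',o['width'],'J',o['joints'].round(2)); return o
def shift(t):
    o=status(); Rt=R.from_rotvec(o['ee_rot']); d=Rt.inv().apply(W(g,t)[0]-o['position']); print('shift',d.round(4),'turn',(Rt.inv()*Rb).as_rotvec().round(4))
E
python3 - <<'E'
from h import *
shift([-.055,.053,.30])
E
```

```text
t 1.8 box mm [-639.3  493.7  226.7] F [0.4 0.4 0.1] w 0.9975427713713259 J [-1.37  0.43  0.03  1.57 -0.01  1.13 -0.08]
shift [-0.5405 -0.4934 -0.0733] turn [ 0.0001 -0.      0.0936]
```

Request:
jog_arm(
  motion=[
    [[0,0,-0.04,0,0,0.03,1],[-0.03,-0.027,-0.073,0,0,0.0936,1],[-0.06,-0.055,-0.073,0,0,0.0936,1],[-0.09,-0.082,-0.073,0,0,0.0936,1],[-0.12,-0.109,-0.073,0,0,0.0936,1],[-0.15,-0.137,-0.073,0,0,0.0936,1],[-0.18,-0.164,-0.073,0,0,0.0936,1],[-0.21,-0.191,-0.073,0,0,0.0936,1],[-0.24,-0.219,-0.073,0,0,0.0936,1],[-0.27,-0.246,-0.073,0,0,0.0936,1]],
  ],
)

```text
clock: 2.63
position: [0.3726, 0.2775, 0.3]
ee_rot: [0.626, 3.078, 0.001]
force: [1.2, 0.8, -0.1]
width: 0.327
gripper_force: 0.0
```

```bash
python3 -c "
from h import *
shift([-.055,.053,.30])"
```

```text
t 2.6333 box mm [-346.2  272.5  300. ] F [ 1.2  0.8 -0.1] w 0.3269050085636022 J [-0.95  0.1   0.22  1.84 -0.02  1.2   0.45]
shift [-2.912e-01 -2.195e-01 -1.000e-04] turn [0.0009 0.0001 0.0002]
```

Request:
jog_arm(
  motion=[
    [[-0.03,-0.027,0,0,0,0,1],[-0.06,-0.055,0,0,0,0,1],[-0.09,-0.082,0,0,0,0,1],[-0.12,-0.109,0,0,0,0,1],[-0.15,-0.137,0,0,0,0,1],[-0.18,-0.164,0,0,0,0,1],[-0.21,-0.191,0,0,0,0,1],[-0.24,-0.219,0,0,0,0,1],[-0.27,-0.247,0,0,0,0,1],[-0.27,-0.247,0,0,0,0,1]],
  ],
)

```text
clock: 3.47
position: [0.5257, -0.0623, 0.3003]
ee_rot: [0.641, 3.072, -0.006]
force: [-1.1, -1.4, 0.4]
width: 0.01
gripper_force: 0.0
```

Request:
jog_arm(
  motion=[
    [[0,0,0,0,0,0,1],[0,0,0,0,0,0,1]],
  ],
)

```text
clock: 3.63
position: [0.524, -0.0531, 0.2995]
ee_rot: [-0.627, -3.078, -0.001]
force: [-0.4, -0.0, 0.4]
width: 0.005
gripper_force: 0.0
```

```bash
python3 -c "
from h import *
shift([-.055,.053,.185])
save('scene','s1.png');print(K('wrist')[3].round(2))"
```

```text
t 3.6333 box mm [-77.7  27.3 299.5] F [-0.4 -0.   0.4] w 0.005395112442386141 J [-0.43  0.22  0.54  1.73 -0.12  1.22  1.31]
shift [-0.0228  0.0257  0.1145] turn [ 0.0002 -0.0006 -0.0003]
[[ 0.39  0.89  0.24  0.46]
 [ 0.92 -0.38 -0.1  -0.02]
 [ 0.    0.26 -0.97  0.46]
 [ 0.    0.    0.    1.  ]]
```

Request:
jog_arm(
  motion=[
    [[-0.023,0.026,0,0,0,0,1],[-0.023,0.026,0.03,0,0,0,1],[-0.023,0.026,0.06,0,0,0,1],[-0.023,0.026,0.09,0,0,0,1],[-0.023,0.026,0.115,0,0,0,1],[-0.023,0.026,0.115,0,0,0,1],[-0.023,0.026,0.115,0,0,0,1]],
  ],
)

```text
clock: 4.27
position: [0.5546, -0.037, 0.1844]
ee_rot: [-0.623, -3.077, 0.0]
force: [0.0, -0.9, 0.0]
width: 0.008
gripper_force: 0.0
```

```bash
python3 -c "
from h import *
status()
a=save('wrist','w1.png');b=get_image('scene')
cv2.imwrite('pics/c1.png',np.hstack([cv2.resize(a,(400,300)),cv2.resize(b[220:400,240:480],(400,300))])[:,:,::-1])"
```

```text
t 4.2667 box mm [-55.8  54.1 184.4] F [ 0.  -0.9  0. ] w 0.007882831627641751 J [-0.4   0.38  0.5   1.83 -0.22  0.99  1.36]
```

View pics/c1.png

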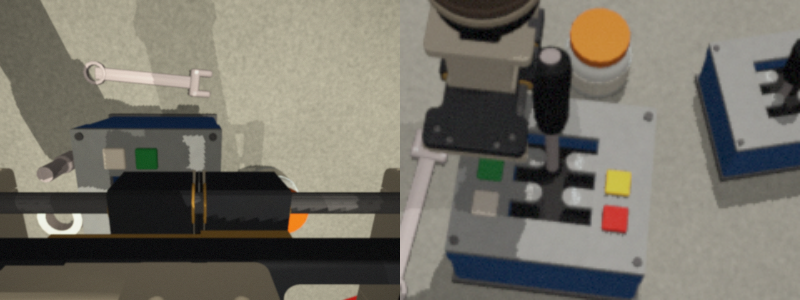

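The right half (scene) shows the shut fingers just on the near side of the grip and clear of it. Next I nudge the lever into the channel.

Request:
jog_arm(
  motion=[
    [[-0.006,0,0,0,0,0,1],[-0.012,0,0,0,0,0,1],[-0.016,0,0,0,0,0,1],[-0.019,0,0,0,0,0,1],[-0.022,0,0,0,0,0,1],[-0.025,0,0,0,0,0,1],[-0.028,0,0,0,0,0,1],[-0.028,0,0,0,0,0,1],[-0.028,0,0,0,0,0,1]],
  ],
)

```text
clock: 5.12
position: [0.5813, -0.0496, 0.1846]
ee_rot: [-0.627, -3.078, 0.0]
force: [-0.4, 0.7, 0.6]
width: 0.003
gripper_force: 0.3
```

```bash
cat >> h.py <<'E'
def lever(guess,fn=None):
    # fit lever top disc (light grey) near predicted projection, in scene and top
    from scipy.optimize import least_squares as LS
    for n in('scene','top'):
        im=get_image(n); best=[(q['p'],q['mask'],q['pixel']) for q in silhouettes('lever_grip',n)]
        pr=proj(n,W(g,lev(*guess,.172)))[0]
        print(n,'pred grip',pr.round(),[(round(p,2),np.round(x)) for p,_,x in best])
        if fn:
            t=cv2.resize(im,None,fx=3,fy=3)
            for l in np.linspace(.1,.216,8): cv2.circle(t,tuple(np.int32(3*proj(n,W(g,lev(*guess,l)))[0]+1)),2,(255,255,0),-1)
            u,v=(340,180) if n=='top' else (260,240)
            if n=='scene': a=t[3*v:3*v+390,3*u:3*u+390]
            else: cv2.imwrite('pics/'+fn,np.hstack([a,t[3*v:3*v+390,3*u:3*u+390]])[:,:,::-1])
E
python3 -c "
from h import *
status(); lever((0,.31),'c2.png')"
```

```text
t 5.1167 box mm [-26.4  52.9 184.6] F [-0.4  0.7  0.6] w 0.0031558465846847623 J [-0.36  0.43  0.49  1.76 -0.24  1.01  1.39]
scene pred grip [337. 276.] [(0.84, array([477., 257.])), (0.7, array([343., 278.]))]
top pred grip [387. 233.] [(0.54, array([387., 122.]))]
```

View pics/c2.png

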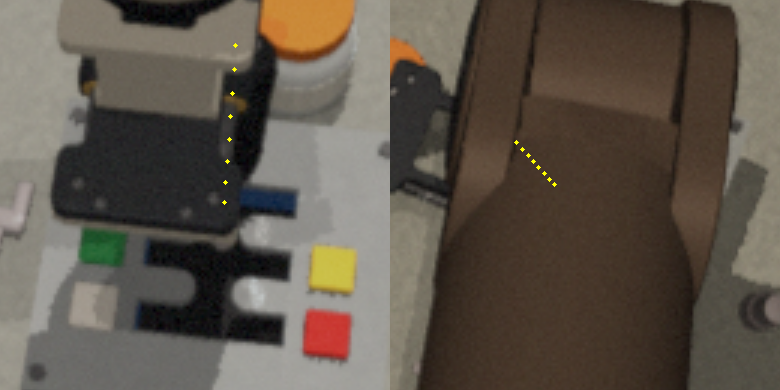

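The scene half shows the gripper against the grip, with the lever now about at the channel line. I'll back off, go around to the +y side, and look again.

Request:
jog_arm(
  motion=[
    [[0.02,0,0,0,0,0,1],[0.04,0,0,0,0,0,1],[0.04,0.03,0,0,0,0,1],[0.04,0.06,0,0,0,0,1],[0.04,0.067,0,0,0,0,1],[0.04,0.067,0,0,0,0,1]],
  ],
)

```text
clock: 5.82
position: [0.5714, 0.0311, 0.1846]
ee_rot: [0.619, 3.08, 0.002]
force: [-0.5, 0.5, -0.3]
width: 0.004
gripper_force: 0.0
```

```bash
python3 -c "
from h import *
status(); lever((0,.31),'c3.png')"
```

```text
t 5.8167 box mm [-67.  123.4 184.6] F [-0.5  0.5 -0.3] w 0.0036325236053604505 J [-0.49  0.41  0.48  1.79 -0.22  1.    1.25]
scene pred grip [337. 276.] [(0.79, array([480., 256.])), (0.74, array([339., 278.])), (0.2, array([289., 339.]))]
top pred grip [387. 233.] [(0.75, array([390., 233.])), (0.74, array([420., 241.])), (0.71, array([417., 277.])), (0.67, array([388., 124.]))]
```

View pics/c3.png

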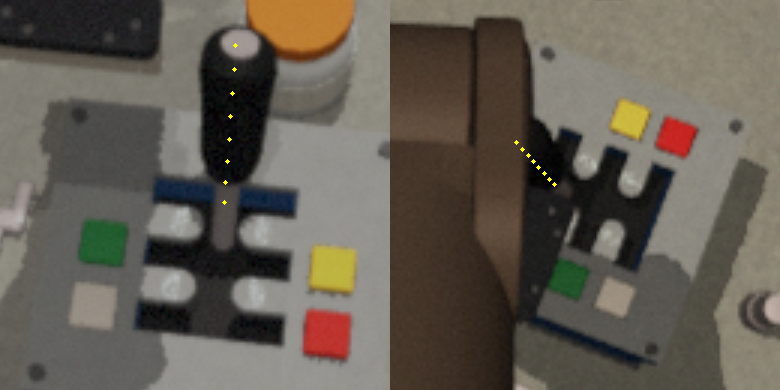

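The lever now lies in the channel: the light top disc at crop (240,45) is on the predicted line for fore 0. Next I push it sideways to the middle column.

Request:
jog_arm(
  motion=[
    [[-0.03,0,0,0,0,0,1],[-0.067,0,0,0,0,0,1],[-0.067,-0.01,0,0,0,0,1],[-0.067,-0.02,0,0,0,0,1],[-0.067,-0.028,0,0,0,0,1],[-0.067,-0.036,0,0,0,0,1],[-0.067,-0.044,0,0,0,0,1],[-0.067,-0.052,0,0,0,0,1],[-0.067,-0.06,0,0,0,0,1],[-0.067,-0.06,0,0,0,0,1]],
  ],
)

```text
clock: 6.85
position: [0.6076, -0.0556, 0.185]
ee_rot: [-0.63, -3.078, 0.001]
force: [-0.7, 0.8, 0.9]
width: 0.003
gripper_force: 0.5
```

```bash
python3 -c "
from h import *
shift([0,.037,.1846])"
```

```text
t 6.85 box mm [  0.3  57.7 185. ] F [-0.7  0.8  0.9] w 0.0028638969003248064 J [-0.33  0.47  0.49  1.69 -0.25  1.04  1.41]
shift [ 0.0002 -0.0207  0.0004] turn [-0.0006 -0.0001 -0.002 ]
```

Request:
jog_arm(
  motion=[
    [[0,-0.006,0,0,0,0,1],[0,-0.012,0,0,0,0,1],[0,-0.018,0,0,0,0,1],[0,-0.021,0,0,0,0,1],[0,-0.021,0,0,0,0,1],[0,-0.021,0,0,0,0,1]],
  ],
)

```text
clock: 7.35
position: [0.6004, -0.0732, 0.1846]
ee_rot: [-0.627, -3.078, 0.0]
force: [-0.3, 1.3, 0.3]
width: 0.004
gripper_force: 0.0
```

Request:
jog_arm(
  motion=[
    [[0,0.02,0,0,0,0,1],[0,0.04,0,0,0,0,1],[0.03,0.06,0,0,0,0,1],[0.065,0.06,0,0,0,0,1],[0.065,0.06,0,0,0,0,1],[0.065,0.06,0,0,0,0,1]],
  ],
)

```text
clock: 7.85
position: [0.5627, 0.0092, 0.1845]
ee_rot: [-0.622, -3.078, -0.0]
force: [1.1, -0.4, 0.8]
width: 0.005
gripper_force: 0.0
```

```bash
python3 -c "
from h import *
status(); lever((0,0),'c4.png')"
```

```text
t 7.85 box mm [-66.4  99.8 184.5] F [ 1.1 -0.4  0.8] w 0.005397570229309428 J [-0.47  0.39  0.49  1.81 -0.22  0.99  1.28]
scene pred grip [333. 309.] [(0.95, array([332., 307.])), (0.74, array([479., 255.]))]
top pred grip [414. 243.] [(0.84, array([414., 240.])), (0.64, array([388., 120.]))]
```

View pics/c4.png

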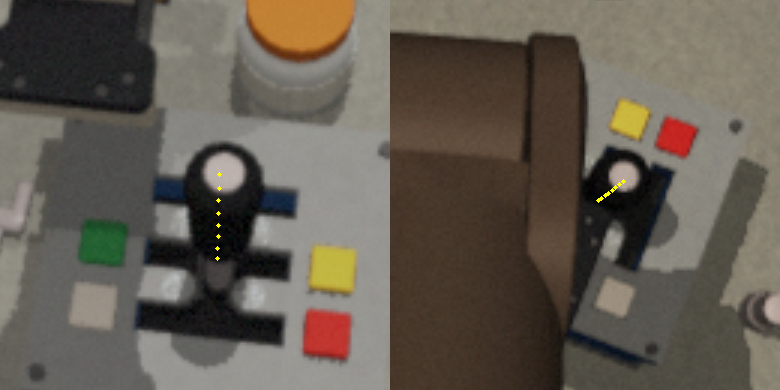

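The lever is upright at the middle column; the top disc at crop (224,172) is within 2 mm of the prediction (219,174). Next I go to the near side and push it to the far slot.

Request:
jog_arm(
  motion=[
    [[0,-0.035,0,0,0,0,1],[0,-0.07,0,0,0,0,1],[0,-0.1,0,0,0,0,1],[0,-0.1,0,0,0,0,1],[-0.015,-0.1,0,0,0,0,1],[-0.03,-0.1,0,0,0,0,1],[-0.036,-0.1,0,0,0,0,1],[-0.042,-0.1,0,0,0,0,1],[-0.048,-0.1,0,0,0,0,1],[-0.054,-0.1,0,0,0,0,1]],
  ],
)

```text
clock: 8.88
position: [0.5748, -0.1055, 0.1845]
ee_rot: [-0.627, -3.078, 0.0]
force: [-2.2, -0.4, 1.2]
width: 0.007
gripper_force: 0.8
```

Request:
jog_arm(
  motion=[
    [[-0.005,0,0,0,0,0,1],[-0.01,0,0,0,0,0,1],[-0.015,0,0,0,0,0,1],[-0.019,0,0,0,0,0,1],[-0.019,0,0,0,0,0,1]],
  ],
)

```text
clock: 9.3
position: [0.5931, -0.1131, 0.1847]
ee_rot: [0.626, 3.078, -0.0]
force: [-0.9, -0.1, -0.1]
width: -0.001
gripper_force: 0.3
```

```bash
python3 -c "
from h import *
shift([.021,0,.1846])"
```

```text
t 9.3 box mm [  9.3  -0.9 184.7] F [-0.9 -0.1 -0.1] w -0.001332994308759191 J [-0.25  0.46  0.51  1.71 -0.25  1.03  1.51]
shift [-0.0117  0.0009  0.0001] turn [-0.0001  0.0005 -0.    ]
```

Request:
jog_arm(
  motion=[
    [[-0.004,0,0,0,0,0,1],[-0.008,0,0,0,0,0,1],[-0.012,0,0,0,0,0,1],[-0.012,0,0,0,0,0,1],[-0.012,0,0,0,0,0,1]],
  ],
)

```text
clock: 9.72
position: [0.6036, -0.1176, 0.1847]
ee_rot: [0.627, 3.078, 0.0]
force: [-1.2, 0.4, -0.5]
width: 0.005
gripper_force: 0.6
```

Request:
jog_arm(
  motion=[
    [[-0.002,0,0,0,0,0,1],[-0.002,0,0,0,0,0,1]],
  ],
)

```text
clock: 9.88
position: [0.6049, -0.1181, 0.1845]
ee_rot: [-0.626, -3.078, -0.0]
force: [-2.7, 1.4, -0.1]
width: 0.006
gripper_force: 1.3
```

Request:
jog_arm(
  motion=[
    [[-0.002,0,0,0,0,0,1],[-0.002,0,0,0,0,0,1]],
  ],
)

```text
clock: 10.05
position: [0.6065, -0.1188, 0.1844]
ee_rot: [-0.626, -3.077, -0.0]
force: [-4.8, 1.2, -0.8]
width: 0.006
gripper_force: 2.0
```

```bash
python3 -c "
from h import *
status()"
```

```text
t 10.05 box mm [ 23.9  -0.9 184.4] F [-4.8  1.2 -0.8] w 0.005870631563953415 J [-0.23  0.49  0.5   1.67 -0.26  1.05  1.52]
```

Force is starting to rise where the stop is expected. I'll push a little further.

Request:
jog_arm(
  motion=[
    [[-0.002,0,0,0,0,0,1],[-0.002,0,0,0,0,0,1],[-0.002,0,0,0,0,0,1]],
  ],
)

```text
clock: 10.3
position: [0.608, -0.1194, 0.1842]
ee_rot: [-0.626, -3.076, -0.001]
force: [-5.1, 3.3, -1.3]
width: 0.007
gripper_force: 2.5
```

Request:
jog_arm(
  motion=[
    [[-0.002,0,0,0,0,0,1],[-0.002,0,0,0,0,0,1],[-0.002,0,0,0,0,0,1]],
  ],
)

```text
clock: 10.55
position: [0.6093, -0.12, 0.1839]
ee_rot: [-0.626, -3.075, -0.001]
force: [-6.4, 3.3, -1.7]
width: 0.007
gripper_force: 3.1
```

Request:
jog_arm(
  motion=[
    [[-0.002,0,0,0,0,0,1],[-0.002,0,0,0,0,0,1],[-0.002,0,0,0,0,0,1]],
  ],
)

```text
clock: 10.8
position: [0.6107, -0.1206, 0.1837]
ee_rot: [-0.625, -3.074, -0.001]
force: [-8.1, 2.6, -2.7]
width: 0.005
gripper_force: 3.6
```

```bash
python3 -c "
from h import *
status()"
```

```text
t 10.8 box mm [ 28.4  -0.9 183.7] F [-8.1  2.6 -2.7] w 0.0050065032113401665 J [-0.23  0.5   0.5   1.66 -0.27  1.06  1.53]
```

```bash
python3 -c "
from h import *
lever((.284,0),'c5.png')"
```

```text
scene pred grip [368. 315.] [(0.88, array([481., 258.])), (0.48, array([390., 313.])), (0.42, array([309., 359.]))]
top pred grip [423. 219.] []
```

View pics/c5.png

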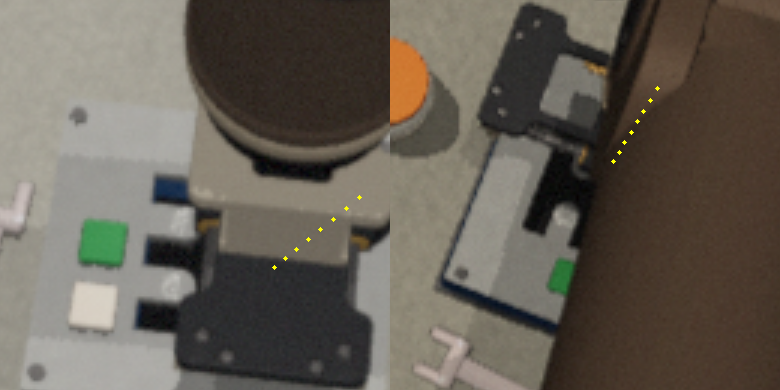

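The gripper hides the lever in both views. I'll press a little more, then back off and look.

Request:
jog_arm(
  motion=[
    [[-0.003,0,0,0,0,0,1],[-0.006,0,0,0,0,0,1],[-0.006,0,0,0,0,0,1],[-0.006,0,0,0,0,0,1]],
  ],
)

```text
clock: 11.33
position: [0.6148, -0.1223, 0.183]
ee_rot: [-0.624, -3.071, -0.002]
force: [-10.9, 4.8, -2.2]
width: -0.0
gripper_force: 5.3
```

Request:
jog_arm(
  motion=[
    [[0.02,0,0,0,0,0,1],[0.04,0,0,0,0,0,1],[0.08,0,0,0,0,0,1],[0.11,0.03,-0.03,0,0,0,1],[0.11,0.07,-0.06,0,0,0,1],[0.11,0.11,-0.06,0,0,0,1],[0.11,0.15,-0.06,0,0,0,1],[0.11,0.15,-0.06,0,0,0,1]],
  ],
)

```text
clock: 12.0
position: [0.5784, 0.0654, 0.2461]
ee_rot: [0.613, 3.077, 0.008]
force: [-1.1, 1.8, -1.1]
width: 0.004
gripper_force: 0.0
```

```bash
python3 -c "
from h import *
status(); lever((.284,0),'c6.png')"
```

```text
t 12.0 box mm [-73.9 157.7 246.1] F [-1.1  1.8 -1.1] w 0.0036893803360905078 J [-0.56  0.36  0.49  1.69 -0.19  1.13  1.16]
scene pred grip [368. 315.] [(0.96, array([368., 312.]))]
top pred grip [423. 219.] [(0.86, array([419., 220.])), (0.58, array([389., 123.]))]
```

View pics/c6.png

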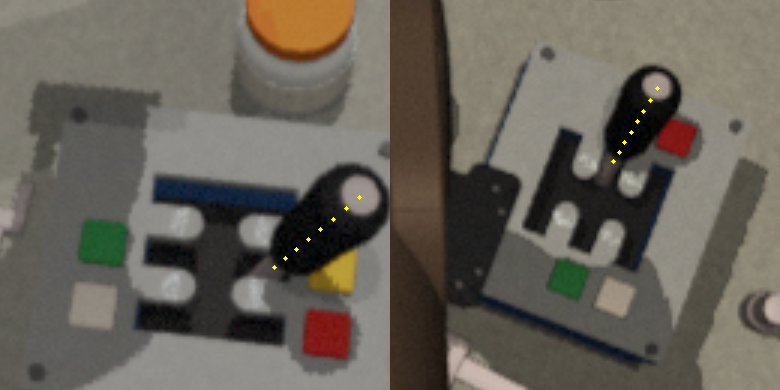

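The top discs sit on the predicted points for fore 0.284 in both views (within 2 crop pixels), so the lever is home in the yellow slot. The gripper is clear, and the bystanders in view are undisturbed.

Request:
jog_arm(
  motion=[
    [[0,0,0,0,0,0,1],[0,0,0,0,0,0,1],[0,0,0,0,0,0,1]],
  ],
)

```text
clock: 12.45
position: [0.5754, 0.0559, 0.2449]
ee_rot: [0.63, 3.078, -0.0]
force: [0.2, 0.1, -0.2]
width: 0.003
gripper_force: 0.0
```

```bash
python3 -c "
from h import *
status(); print(sign_off())"
```

```text
t 12.45 box mm [-73.  147.7 244.9] F [ 0.2  0.1 -0.2] w 0.0034502950665329436 J [-0.55  0.36  0.49  1.7  -0.19  1.13  1.16]
the job is handed in; nothing more can be done
None
```

The lever is fully home in the yellow-clip slot (far end of the middle column), pushed there with shut fingers and run home in no other slot; the arm finished clear and I handed the job in at 12.5 s.

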